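# Press a watch back home with the bench locking pliers

## Robot

A 6-joint arm with a two-finger parallel gripper is mounted at the origin on the work surface. World frame = base frame: x ahead of the robot, y to its left, z up, the work surface at z = 0. Lengths are in m, angles in rad, forces in N, time in s.
With the tool pointing down it reaches from about 0.275 to 0.825 m from the base axis. Payload 4.9 kg.
Tool frame: the origin (TCP) lies at the very end of the fingers, on their centre line; the grasp point (between the pads) lies 19 mm behind it; z points along the fingers, y is the line along which they close (so a half turn about z gives the same grasp; the last joint's range is limited). The gripper opens to 85 mm and grips with 20 to 120 N. Pads are 22 mm wide; open, the fingers measure 114 mm over their backs; the gripper's body (76 mm by 85 mm) begins 54 mm behind the grasp point. The pads swing forward as they close: fully open they stand 13 mm farther back than shut.
Start: joints at [-1.352, 0.326, -0.193, 1.052, 0, 1.437], TCP at [0.19, -0.516, 0.231] pointing down, gripper open.
Joint ranges: [-2.65, 2.65], [-0.97, 1.79], [-1.3, 1.35], [-1.93, 2.1], [-1.47, 1.37], [-3.14, 3.14]. Speed limits (rad/s): [2.57, 2.57, 3.14, 3.14, 3.14, 3.14].

## Interface

Orientations are given as a rotation vector (axis times angle).
In Python, from workcell import arm gives the robot as it stands. The module is installed in compiled form; this text tells all that it offers.
- The arm moves only by the shell command python3 -m crank 'ROWS' [OPENING] [FORCE]. ROWS is JSON, one flat list of numbers, 6 for each row, row after row: the shift along the tool's x, y, z in units of 40 mm (1.0 is 40 mm), then the turn, a rotation vector about the tool's x, y, z in units of 5 degrees (1.0 is 5 degrees). A call has 1 to 10 rows; each row is the pose to reach, as a shift and turn from the pose commanded when the call began, along the tool's axes at that moment; what a row does not reach only later rows make up. A row lasts 1/12 s, in which the tool goes at most 41.7 mm and 7.16 degrees, less where a joint would pass 70% of its speed; a pose out of reach is approached as far as the arm can. A call with a gripper value outside its range is refused whole. OPENING is the gripper's target within -1 to 1 (fully open at 1, half-way at 0, shut at -1), set as the call begins (- or left out, the last holds). The fingers move at their own pace and stop on an object; FORCE is the grip in N (left out, the last holds). Time passes only in rows, so rows that repeat a pose let the fingers close. It gives the time, the measured TCP pose, the force, the opening and the grip force at its end, in the units of the state.
- arm.read_state(): the state, without advancing time (a new reading comes with each control period).
- arm.get_image(name): name is "scene" or "top" or "wrist"; returns the picture (420x560x3 uint8, blue, green, red); there is no depth.
- arm.camera_info(name): a dict with "fx", "fy", "cx", "cy" (pixels), "k1" (the pictures are not rectified: a ray, as slopes to the right and down, at radius r is drawn at 1 + k1 r^2 times it, then the intrinsics apply), "R" (3x3) and "t" (3): a world point X has camera coordinates R X + t. Camera axes: x right, y down, z forward; pixel columns grow to the right and rows downward; lengths in m; the calibration is good to about 2 mm. A picture is of the moment at which its call begins: read the wrist's pose just before it. camera_info takes no time and is no camera call; for the wrist camera it gives the pose at the moment of the call.
- arm.sign_off(): hands the job in; it is judged then, once.
Trained networks look in the newest picture that a camera, given by its name, has taken for a name from the list of things; names that differ only in an ending like _2 or _b are one class to them, and where a whole thing is asked for, a point or a joint stands for the part that bears it (a point fixed in the world has none). Each returns a list of dicts, best first, with "conf" (0 to 1); they miss things now and then, are a little off and sometimes report something else, mostly with a low value. They report only what shows in the picture. A call takes as long as a camera call.
- arm.recognise(camera, thing): "box" ([left, top, width, height] in pixels, round what is visible of it).
- arm.pinpoint(camera, thing): "position" ([column, row] in pixels: a listed point, or the origin of a listed thing).
The state is a dict: "time": time; "q": joint angles; "joint_vel": joint speeds; "joint_efforts": joint torques, N m; "tcp_pos": TCP position; "tcp_rot": TCP orientation; "contact_force": force on the tool from outside, world axes, zero at the start; "torque": the same for the moment, N m; "opening": finger opening in m; "finger_force": force on a finger pad.
Only numpy, scipy, OpenCV 4.12 (cv2) and the standard library are available. Lean on these libraries where they do the work, as an engineer would, in place of code of your own. Each camera call takes 0.05 s, during which the arm holds its last target. There are 200 camera calls.

## Task

One of the two locking pliers on the bench holds a watch whose case back stands proud. Squeeze that pair's handles together until they lock by themselves and the back is pressed home, let go so that they stay locked, then press down the raised release lever at the tail so that the handles spring open. Leave the empty pliers alone.

Things in the scene. Friction and masses are not known exactly. Their poses are not given: they have to be found in the camera images.
- pliers: Locking pliers flat on a fixed 270x90 mm stand, a watch on edge in the jaws. Origin: centre of stand's underside; x to jaws, z up. Black handles, 20 tall, centred 63 up, at x -108 to -10: a mirrored pair closing along y. Squeeze at x=-70: 66 over the outsides open, 50 at dead centre, 40 locked, up to 8 N each; locked it stays. Stand plate 12 high, spine between handles 59, head and jaws 84.
- release_lever: Steel paddle at these pliers' tail, 58 mm long, 20 wide. Origin: its hinge, at pliers x=-120, 66 up; it extends along its -x, away from the jaws. Level when handles are open, rises with them to 0.5 rad tip up when locked. Press at 42 to 52 from the hinge (top face about 93 above the bench when locked), 10 mm down, 3 to 5 N: lever and handles then spring open. Level is its lower stop.
- case_back (a joint): Travel in m of the watch's round steel back (32 mm across) into the case: 0 to 0.001 at the start, when it stands about 6 mm proud on the pliers' +y side; 0.006 fully in. Locking the pliers takes it to about 0.0055; it stays where it is pushed.
- spare_pliers: A second, identical pair (with its own lever) on its own stand, same origin and axes, with nothing between its jaws. Not to be touched.

How it is judged:
By the outcome, as a careful person would: the job done as asked, in the order asked, and still so for the second after the job is handed in, with the robot touching nothing.
It also fails if it takes over 35 s, if anything falls off the work surface, if the arm or the gripper's body presses on something with over 40 N, if the wrist force passes 120 N, or if a joint passes its speed limit or range.

## Working session

There is one attempt and no reset: what is moved stays moved. The work goes in short steps, Python scripts to look and compute and a shell command to move; the robot and the scene stay as the last step left them, time stands still between calls to the robot, and variables do not carry over. Pictures are saved under pics/ and viewed, at most 10 in all, crops included, and the job is handed in when it is done.

```bash
mkdir -p pics; cat > h.py <<'E'
import numpy as np, cv2
from scipy.spatial.transform import Rotation as R
from workcell import arm
def proj(c,X):
    p=np.array(c["R"])@np.asarray(X,float)+np.array(c["t"]); s=p[:2]/p[2]; s=s*(1+c["k1"]*(s@s))
    return np.array([c["fx"]*s[0]+c["cx"],c["fy"]*s[1]+c["cy"]])
def ray(c,uv):
    d=np.array([(uv[0]-c["cx"])/c["fx"],(uv[1]-c["cy"])/c["fy"]]); s=d.copy()
    for _ in range(20): s=d/(1+c["k1"]*(s@s))
    Rm=np.array(c["R"]); return -Rm.T@np.array(c["t"]), Rm.T@np.array([s[0],s[1],1])
def at_z(c,uv,z):
    o,d=ray(c,uv); return o+d*(z-o[2])/d[2]
def totool(X,rot):
    "rows needed (units) from current TCP to world X with rotation rot (Rotation)"
    s=arm.read_state(); T=R.from_rotvec(s["tcp_rot"])
    return np.round(T.inv().apply(np.asarray(X)-s["tcp_pos"])/0.04,3), np.round(np.degrees((T.inv()*rot).as_rotvec())/5,3)
E
python3 - <<'E'
from h import *
for n in("scene","top"):
    im=arm.get_image(n); cv2.imwrite(f"pics/{n}0.png",im); c=arm.camera_info(n)
    for t in("pliers","release_lever","case_back","spare_pliers"):
        for d in arm.recognise(n,t)[:3]: print(n,t,"box",np.round(d["box"]),round(d["conf"],2))
        for d in arm.pinpoint(n,t)[:3]: print(n,t,"pt",np.round(d["position"],1),round(d["conf"],2), np.round(at_z(c,d["position"],{"release_lever":.066}.get(t,0.0)),3))
print(arm.read_state()["time"],arm.read_state()["tcp_rot"])
E
```

```text
scene pliers box [313. 117. 106. 148.] 0.59
scene pliers pt [364.3 202.2] 0.56 [0.584 0.176 0.   ]
scene release_lever box [319. 120.  22.  21.] 0.82
scene release_lever pt [336.1 136.3] 0.67 [0.459 0.166 0.066]
scene case_back box [313. 117. 108. 145.] 0.48
scene case_back box [319. 116.  22.  26.] 0.35Traceback (most recent call last):
  File "<stdin>", line 6, in <module>
ValueError: it knows: pliers, release_lever, spare_pliers
```

```bash
python3 - <<'E'
from h import *
for n in("scene","top"):
    im=arm.get_image(n); cv2.imwrite(f"pics/{n}0.png",im); c=arm.camera_info(n)
    for t in("pliers","release_lever","case_back","spare_pliers"):
        for d in arm.recognise(n,t)[:3]: print(n,t,"box",np.round(d["box"]),round(d["conf"],2))
        if t=="case_back": continue
        for d in arm.pinpoint(n,t)[:3]: print(n,t,"pt",np.round(d["position"],1),round(d["conf"],2), np.round(at_z(c,d["position"],{"release_lever":.066}.get(t,0.0)),3))
print(arm.read_state()["time"],arm.read_state()["tcp_rot"])
a=[cv2.imread(f"pics/{n}0.png") for n in("scene","top")]
E
```

```text
scene pliers box [312. 117. 110. 145.] 0.79
scene pliers pt [364.1 201.6] 0.88 [0.582 0.176 0.   ]
scene release_lever box [317. 121.  24.  19.] 0.67
scene release_lever pt [335.  140.3] 0.64 [0.468 0.159 0.066]
scene spare_pliers box [149. 175.  91. 174.] 0.86
scene spare_pliers pt [190.5 273. ] 0.97 [ 0.618 -0.181 -0.   ]
top pliers box [145. 160.  52. 167.] 0.56
top pliers pt [170.7 239.9] 0.79 [0.573 0.173 0.   ]
top release_lever box [162. 291.  19.  37.] 0.71
top release_lever pt [166.9 295.4] 0.7 [0.464 0.166 0.066]
top spare_pliers box [325. 139.  56. 166.] 0.7
top spare_pliers pt [352.4 213.8] 0.91 [ 0.623 -0.182  0.   ]
1.1 [-3.09280386e+00 -5.51384489e-01  3.01362414e-07]
```

View pics/top0.png

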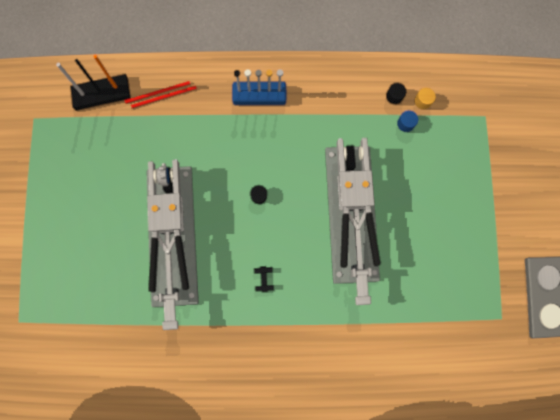

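View pics/scene0.png

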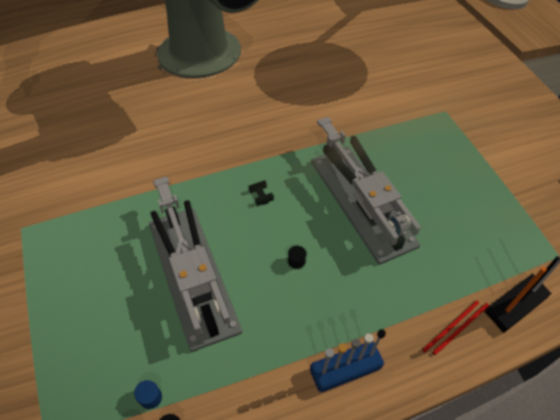

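The top view shows two pairs of pliers with their jaws at the top: left at about (170,240) and right at about (352,215). Something pale and round sits in the left jaws, near (163,175). I'll enlarge both jaw areas.

```bash
python3 - <<'E'
from h import *
t=cv2.imread("pics/top0.png"); s=cv2.imread("pics/scene0.png")
z=lambda im,x,y,w,h: cv2.resize(im[y:y+h,x:x+w],(400,300),interpolation=cv2.INTER_CUBIC)
cv2.imwrite("pics/z0.png",np.vstack([np.hstack([z(t,140,150,80,60),z(t,320,130,80,60)]),np.hstack([z(s,350,180,80,60),z(s,170,270,80,60)])]))
cv2.imwrite("pics/z1.png",cv2.resize(t[150:340,120:380][:,:95],(400,800)) [:600])
E
```

```text
(no output)
```

View pics/z0.png

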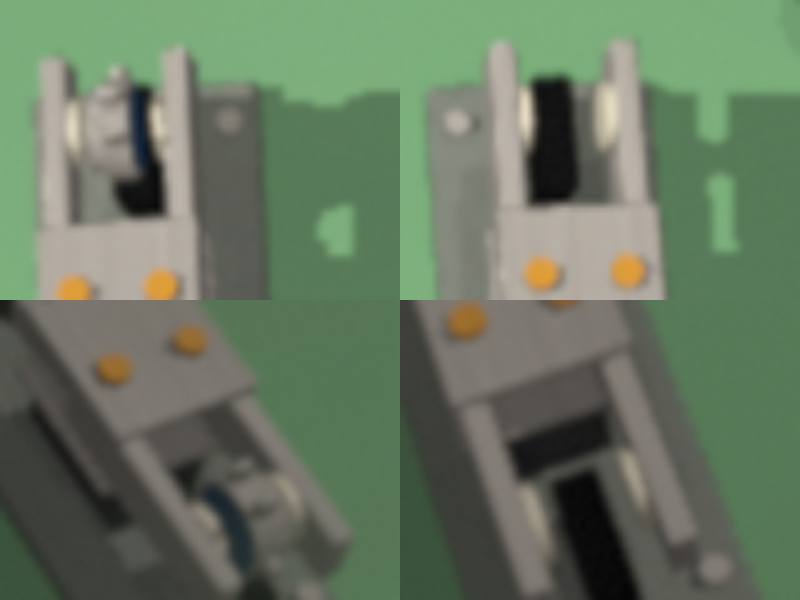

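The left pair, at y≈+0.17, holds the watch. The blue band and proud disc are on its left jaw side, and the right pair is empty. Next I'll work out the approach to a viewing pose above the left handles.

```bash
cat >> h.py <<'E'
def down(yaw): # tool x along yaw, z down
    return R.from_euler("z",yaw)*R.from_euler("x",np.pi)
E
python3 - <<'E'
from h import *
print(totool([.49,.17,.25],down(np.pi+.087)), arm.read_state()["time"])
E
```

```text
(array([ 12.964, -13.505,  -0.468]), array([  0.   ,  -0.   , -32.954])) 1.1
```

```bash
python3 -m crank '[0.65,-0.68,-0.4,0,0,-1.4, 1.3,-1.36,-0.4,0,0,-2.8, 1.95,-2.04,-0.4,0,0,-4.2, 2.6,-2.72,-0.4,0,0,-5.6, 3.25,-3.4,-0.4,0,0,-7, 3.9,-4.08,-0.4,0,0,-8.4, 4.55,-4.76,-0.4,0,0,-9.8, 5.2,-5.44,-0.4,0,0,-11.2, 5.85,-6.12,-0.4,0,0,-12.6, 6.5,-6.8,-0.4,0,0,-14]' 1 20; python3 - <<'E'
from h import *
print(totool([.49,.17,.25],down(np.pi+.087)), arm.read_state()["time"])
E
```

```text
time: 1.93
tcp_pos: [0.3404, -0.1694, 0.2476]
tcp_rot: [2.211, 2.231, 0.0]
contact_force: [0.4, 0.3, 0.4]
opening: 0.0853
finger_force: 0.0
(array([ 8.451,  3.817, -0.062]), array([ 2.0000e-03,  1.3000e-02, -1.8892e+01])) 1.9333
```

```bash
python3 -m crank '[0.85,0.38,0,0,0,-1.4, 1.7,0.76,0,0,0,-2.8, 2.55,1.14,0,0,0,-4.2, 3.4,1.52,0,0,0,-5.6, 4.25,1.9,0,0,0,-7, 5.1,2.28,0,0,0,-8.4, 5.95,2.66,0,0,0,-9.8, 6.8,3.05,0,0,0,-11.2, 7.65,3.45,0,0,0,-12.6, 8.45,3.82,-0.06,0,0,-14]'; python3 - <<'E'
from h import *
print(totool([.49,.17,.25],down(np.pi+.087)), arm.read_state()["time"])
E
```

```text
time: 2.77
tcp_pos: [0.4919, 0.1697, 0.2494]
tcp_rot: [-0.529, -3.097, 0.0]
contact_force: [-0.5, -0.4, -0.8]
opening: 0.0854
finger_force: 0.0
(array([ 0.047, -0.009, -0.014]), array([-1.000e-03, -1.000e-03, -4.875e+00])) 2.7667
```

```bash
python3 -m crank '[0,0,0,0,0,-1.4, 0,0,0,0,0,-2.8, 0,0,0,0,0,-4.2, 0,0,0,0,0,-4.9, 0,0,0,0,0,-4.9]'; python3 - <<'E'
from h import *
print(arm.read_state()["tcp_pos"],arm.read_state()["q"])
im=arm.get_image("wrist"); c=arm.camera_info("wrist"); cv2.imwrite("pics/w0.png",im)
for t in("pliers","release_lever"):
    for d in arm.pinpoint("wrist",t)[:3]: print(t,"pt",np.round(d["position"],1),round(d["conf"],2), np.round(at_z(c,d["position"],{"release_lever":.066}.get(t,0.0)),4))
np.savez("w0.npz",**{k:np.array(v) for k,v in c.items()})
E
```

```text
time: 3.18
tcp_pos: [0.4916, 0.1677, 0.2496]
tcp_rot: [0.131, -3.139, 0.0]
contact_force: [-0.3, 0.6, 0.3]
opening: 0.0855
finger_force: 0.0
[0.49156397 0.16769856 0.2496081 ] [ 1.86588942e-01  2.57651277e-01 -2.39700435e-01  1.07354593e+00
 -4.42338296e-06  1.03070978e-01]
pliers pt [276.1 238.5] 0.91 [0.582  0.1679 0.    ]
release_lever pt [278.2 145.3] 0.69 [0.4633 0.1615 0.066 ]
```

View pics/w0.png

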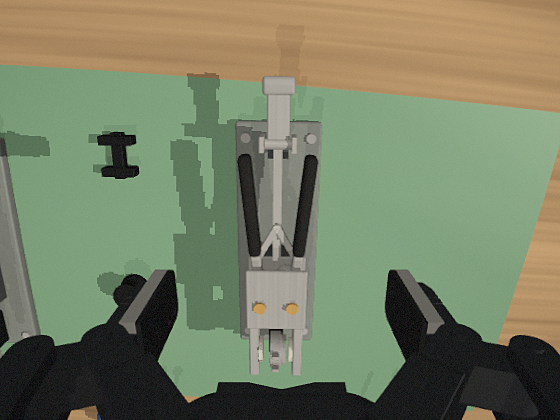

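The wrist view shows the pliers upright in the picture with the tail at the top. Pixel positions:
- Lever tip at (278,85) and hinge bar at (278,144).
- Rear stand corners at (237,122) and (321,122).
- Handle tails at (245,157) and (312,157).
- Head bolts at (260,309) and (292,308).

Next I'll fit the pose.

```bash
python3 - <<'E'
from h import *
from scipy.optimize import least_squares
c=dict(np.load("w0.npz"))
P=lambda uv,z: np.round(at_z(c,uv,z),4)
for n,uv,z in [("rearL",(237,122),.012),("rearR",(321,122),.012),("frontR",(310,338),.012),("tailL",(245,157),.073),("tailR",(312,157),.073),("tip",(278,85),.071),("hinge",(278,144),.071),("b1",(260,309),.086),("b2",(292,308),.086)]: print(n,P(uv,z))
obs=[((237,122),(-.135,-.045,.012)),((321,122),(-.135,.045,.012)),((278.5,85),(-.172,0,.072)),((278.5,157),(-.108,0,.073)),((276,308.5),None,.086),((278,144),(-.12,0,.071)),((275.5,364),None,.084),((304,245),(-.02,None,.073))]
def res(p):
    r=[]
    for o in obs:
        X=at_z(c,o[0],o[1][2] if o[1] else o[2])[:2]-p[:2]; cs,sn=np.cos(p[2]),np.sin(p[2]); l=np.array([cs*X[0]+sn*X[1],-sn*X[0]+cs*X[1]])
        if o[1] is None: r.append(l[1])
        elif o[1][1] is None: pass
        else: r+=list(l-o[1][:2])
    return np.array(r)*1000
s=least_squares(res,[.58,.17,.05],loss="soft_l1"); print(s.x,np.round(res(s.x),1))
yaw=s.x[2]; u=np.array([np.cos(yaw),np.sin(yaw)])
for x in(-.07,-.148): print(x,s.x[:2]+x*u)
X=np.append(s.x[:2]-.07*u,.12); print(totool(X,down(np.pi+yaw)))
E
```

```text
rearL [0.4511 0.1176 0.012 ]
rearR [0.4441 0.2035 0.012 ]
frontR [0.7087 0.2205 0.012 ]
tailL [0.4749 0.133  0.073 ]
tailR [0.4701 0.192  0.073 ]
tip [0.4117 0.1572 0.071 ]
hinge [0.4614 0.1612 0.071 ]
b1 [0.6209 0.1563 0.086 ]
b2 [0.6172 0.1874 0.086 ]
[0.58186253 0.16946283 0.06826129] [ 1.1  2.2 -0.1 -1.7  1.4 -0.2 -1.6  0.5 -0.2 -0.7 -0.1 -0.1]
-0.07 [0.51202555 0.16468825]
-0.148 [0.4342072  0.15936801]
(array([-0.503, -0.111,  3.243]), array([0.   , 0.001, 0.142]))
```

```bash
python3 -m crank '[-0.25,-0.06,0.8,0,0,0.1, -0.5,-0.11,1.6,0,0,0.1, -0.5,-0.11,2.4,0,0,0.1, -0.5,-0.11,3.2,0,0,0.1, -0.5,-0.11,3.2,0,0,0.1, -0.5,-0.11,3.2,0,0,0.1]'; python3 - <<'E'
from h import *
im=arm.get_image("wrist"); cv2.imwrite("pics/w1.png",im)
print(totool([.512,.1647,.042],down(np.pi+.070)))
c=arm.camera_info("wrist"); o=np.array([.5819,.1695]); y=.07; u=np.array([np.cos(y),np.sin(y)]); v=np.array([-u[1],u[0]])
for x,yy,z in [(-.108,0,.073),(-.07,.033,.073),(-.07,-.033,.073),(-.172,0,.072)]: print((x,yy,z),np.round(proj(c,np.append(o+x*u+yy*v,z))))
E
```

```text
time: 3.83
tcp_pos: [0.5104, 0.1644, 0.1207]
tcp_rot: [0.114, -3.136, 0.001]
contact_force: [0.0, 0.4, -0.4]
opening: 0.0855
finger_force: 0.0
(array([ 2.000e-03, -1.000e-03,  2.012e+00]), array([ 0.   , -0.002,  0.032]))
(-0.108, 0, 0.073) [283. 166.]
(-0.07, 0.033, 0.073) [341. 233.]
(-0.07, -0.033, 0.073) [225. 232.]
(-0.172, 0, 0.072) [284.  38.]
```

View pics/w1.png

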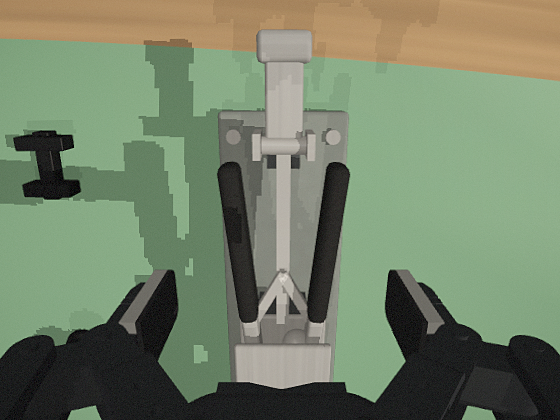

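The view from closer matches the fit. The handle outsides at row 233 sit at columns 225 and 341 as predicted, and the lever tip is at (284,32). I'll descend.

```bash
python3 -m crank '[0,0,0.5,0,0,0, 0,0,1,0,0,0, 0,0,1.4,0,0,0, 0,0,1.7,0,0,0, 0,0,2.0,0,0,0, 0,0,2.0,0,0,0, 0,0,2.0,0,0,0]'
```

```text
time: 4.47
tcp_pos: [0.5132, 0.165, 0.0435]
tcp_rot: [-0.115, 3.137, 0.001]
contact_force: [1.2, -0.4, 0.5]
opening: 0.0855
finger_force: 0.0
```

```bash
python3 -m crank '[0,0,0,0,0,0, 0,0,0,0,0,0, 0,0,0,0,0,0, 0,0,0,0,0,0, 0,0,0,0,0,0, 0,0,0,0,0,0]' 0.3 20; python3 -m crank '[0,0,0,0,0,0, 0,0,0,0,0,0, 0,0,0,0,0,0, 0,0,0,0,0,0, 0,0,0,0,0,0, 0,0,0,0,0,0]' -0.15 20
```

```text
time: 4.97
tcp_pos: [0.5137, 0.1656, 0.0432]
tcp_rot: [-0.116, 3.136, 0.003]
contact_force: [1.1, 2.7, 5.2]
opening: 0.0556
finger_force: 3.4
time: 5.47
tcp_pos: [0.5133, 0.1655, 0.0432]
tcp_rot: [-0.116, 3.136, 0.002]
contact_force: [-1.4, 2.0, 9.2]
opening: 0.039
finger_force: 21.2
```

```bash
python3 -m crank '[0,0,0,0,0,0, 0,0,0,0,0,0, 0,0,0,0,0,0, 0,0,0,0,0,0, 0,0,0,0,0,0]' -0.15 25; python3 -m crank '[0,0,0,0,0,0, 0,0,0,0,0,0, 0,0,0,0,0,0, 0,0,0,0,0,0, 0,0,0,0,0,0, 0,0,0,0,0,0, 0,0,0,0,0,0]' 1 20; python3 -m crank '[0,0,-0.5,0,0,0, 0,0,-1.2,0,0,0, 0,0,-1.9,0,0,0, 0,0,-2.4,0,0,0, 0,0,-2.4,0,0,0]'; python3 - <<'E'
from h import *
im=arm.get_image("wrist"); cv2.imwrite("pics/w2.png",im)
E
```

```text
time: 5.88
tcp_pos: [0.5133, 0.1655, 0.0432]
tcp_rot: [-0.116, 3.137, 0.002]
contact_force: [-0.5, 2.5, 9.1]
opening: 0.0387
finger_force: 24.2
time: 6.47
tcp_pos: [0.5117, 0.1647, 0.0415]
tcp_rot: [0.115, -3.139, 0.0]
contact_force: [-0.5, -0.4, -0.1]
opening: 0.0852
finger_force: 0.0
time: 6.88
tcp_pos: [0.5148, 0.1653, 0.142]
tcp_rot: [-0.115, 3.132, 0.001]
contact_force: [1.2, -0.3, 1.1]
opening: 0.0853
finger_force: 0.0
```

View pics/w2.png

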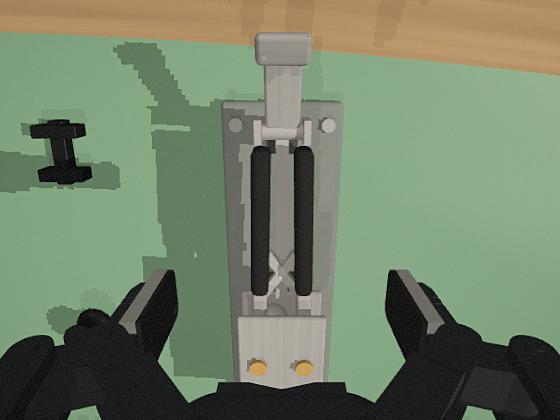

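The handles are now parallel and close together (outsides at columns 250 and 315), and the raised lever's tip is at (283,48). The pliers stayed locked after I let go. Now the lever press with the fingers shut.

```bash
python3 - <<'E'
from h import *
o=np.array([.5819,.1695]); y=.07; u=np.array([np.cos(y),np.sin(y)])
print(totool(np.append(o-.150*u,.125),down(np.pi+y)))
print(totool(np.append(o-.150*u,.100),down(np.pi+y)))
im=arm.get_image("top"); cv2.imwrite("pics/top1.png",cv2.resize(im[150:210,140:220],(800,600),interpolation=cv2.INTER_CUBIC))
E
```

```text
(array([ 2.045, -0.003,  0.362]), array([0.006, 0.056, 0.042]))
(array([ 2.048, -0.003,  0.987]), array([0.006, 0.056, 0.042]))
```

```bash
python3 -m crank '[0.7,0,0,0,0,0, 1.4,0,0,0,0,0, 2.05,0,0,0,0,0, 2.05,0,0,0,0,0, 2.05,0,0,0,0,0, 2.05,0,0,0,0,0, 2.05,0,0,0,0,0]' -1 20; python3 - <<'E'
from h import *
o=np.array([.5819,.1695]); y=.07; u=np.array([np.cos(y),np.sin(y)])
print(totool(np.append(o-.150*u,.099),down(np.pi+y)))
im=arm.get_image("wrist"); cv2.imwrite("pics/w3.png",im)
E
```

```text
time: 7.57
tcp_pos: [0.4312, 0.1588, 0.1374]
tcp_rot: [-0.115, 3.139, 0.0]
contact_force: [0.2, 0.0, 0.0]
opening: 0.0007
finger_force: 0.0
(array([-0.028,  0.003,  0.959]), array([0.   , 0.006, 0.038]))
```

View pics/w3.png

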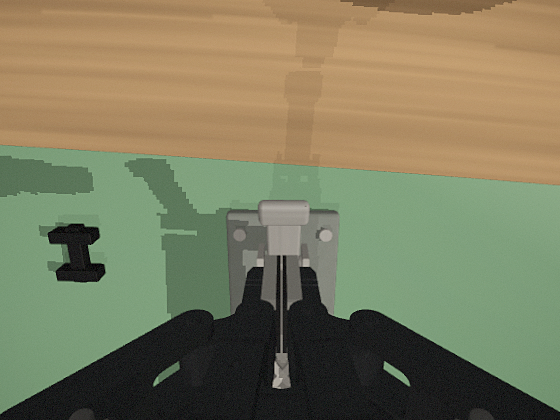

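The shut fingers are centred on the lever, with the lever head at (284,213) just ahead of them. I'll press down in small steps.

```bash
python3 -m crank '[-0.02,0,0.4,0,0,0, -0.02,0,0.8,0,0,0, -0.02,0,0.95,0,0,0, -0.02,0,0.95,0,0,0, -0.02,0,0.95,0,0,0]'; python3 -m crank '[0,0,0.05,0,0,0, 0,0,0.1,0,0,0, 0,0,0.15,0,0,0, 0,0,0.15,0,0,0]';  python3 - <<'E'
from h import *
o=np.array([.5819,.1695]); y=.07; u=np.array([np.cos(y),np.sin(y)])
print(totool(np.append(o-.150*u,.082),down(np.pi+y)))
E
```

```text
time: 8.03
tcp_pos: [0.4311, 0.1587, 0.0996]
tcp_rot: [0.115, -3.139, 0.0]
contact_force: [-0.2, 0.6, 0.7]
opening: -0.0003
finger_force: 0.0
time: 8.37
tcp_pos: [0.431, 0.1588, 0.0937]
tcp_rot: [-0.115, 3.139, 0.0]
contact_force: [-0.6, -1.0, 0.5]
opening: -0.0001
finger_force: 0.0
(array([-0.032,  0.002,  0.293]), array([0.   , 0.003, 0.041]))
```

```bash
python3 -m crank '[0,0,0.05,0,0,0, 0,0,0.1,0,0,0, 0,0,0.1,0,0,0]'; python3 -m crank '[0,0,0.05,0,0,0, 0,0,0.1,0,0,0, 0,0,0.1,0,0,0]';  python3 -m crank '[0,0,0.05,0,0,0, 0,0,0.1,0,0,0, 0,0,0.1,0,0,0]'
```

```text
time: 8.62
tcp_pos: [0.431, 0.1589, 0.0898]
tcp_rot: [-0.115, 3.139, 0.0]
contact_force: [-0.0, 0.1, 2.0]
opening: -0.0001
finger_force: 0.8
time: 8.87
tcp_pos: [0.4306, 0.1587, 0.0853]
tcp_rot: [0.115, -3.139, 0.0]
contact_force: [-0.6, -0.2, -0.8]
opening: -0.0002
finger_force: 0.0
time: 9.12
tcp_pos: [0.4306, 0.1587, 0.0811]
tcp_rot: [0.115, -3.139, 0.0]
contact_force: [0.5, 0.6, 0.2]
opening: -0.0
finger_force: 0.0
```

```bash
python3 -m crank '[0,0,-0.8,0,0,0, 0,0,-1.6,0,0,0, -0.7,0,-2.2,0,0,0, -1.4,0,-2.4,0,0,0, -2,0,-2.5,0,0,0, -2,0,-2.5,0,0,0]' 1; python3 - <<'E'
from h import *
w=arm.get_image("wrist"); t=arm.get_image("top")
cv2.imwrite("pics/f.png",np.hstack([cv2.resize(w[20:320,200:380],(360,600)),cv2.resize(t[150:210,140:184],(440,600),interpolation=cv2.INTER_CUBIC)]))
E
```

```text
time: 9.62
tcp_pos: [0.5163, 0.165, 0.1833]
tcp_rot: [-0.114, 3.133, 0.001]
contact_force: [-0.0, 0.0, -0.0]
opening: 0.0726
finger_force: 0.0
```

View pics/f.png

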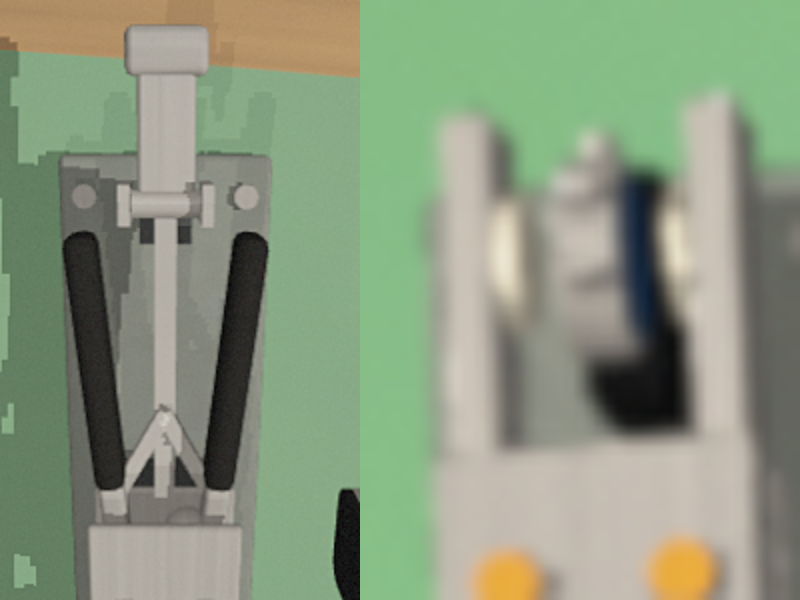

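The handles have sprung open, the lever is level, and the watch back is pushed in: there is now a gap between the left jaw pad and the case. The arm is clear of everything, so I'll sign off.

```bash
python3 -m crank '[0,0,-0.5,0,0,0, 0,0,-0.5,0,0,0, 0,0,-0.5,0,0,0, 0,0,-0.5,0,0,0]'; python3 -c "
from workcell import arm
print(arm.sign_off())"
```

```text
time: 10.05
tcp_pos: [0.5097, 0.1646, 0.201]
tcp_rot: [0.116, -3.138, 0.0]
contact_force: [0.1, -0.1, 0.1]
opening: 0.0849
finger_force: 0.0
the job is handed in; nothing more can be done
None
```

Job handed in at about 10 s: the pliers holding the watch locked and stayed locked when let go, then the lever press sprang the handles open; the case back looks pressed in (judged from the camera, not measured), and the empty pliers were not touched.

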